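# Spring check of a kinematic mirror mount

## Task

Check the springs of the mirror mount that lies on its back on the worktop, with the fingertips only. Press the yellow corner pad down until its red pointer is level with the green rider on its scale, not past it, keep it there for a second and let the corner spring back fully; then do the same with the blue corner pad and its own rider, and finish clear of the mount. Leave the mount where it lies, do not touch the mirror glass, and leave the things around it alone.

Things in the scene. Friction and masses are not known exactly. Their poses are not given: they have to be found in the camera images.
- mount: mirror mount lying on its back, loose on rubber feet, 0.9 kg: aluminium base 120x120 mm, 24 mm above it a sprung front plate 120x120x8 mm with the mirror. Origin: centre of its underside; x, y along the edges, z up. Fixed pivot at x=+48, y=+48 mm, yellow corner x=-48, y=+48, blue corner x=+48, y=-48. White scales, tops 51 mm high, 36 mm outside each pad (yellow: -x side; blue: -y side)
- mirror: the round mirror glass, 62 mm across, in the middle of the front plate, its face 50 mm above the worktop; origin at the centre of its rear face; not to be touched
- yellow_pad (a point): centre of the top of the yellow round press pad (24 mm across, 12 mm proud of the silver plate), 58 mm above the worktop at rest, at mount x=-48, y=+48 mm. It falls as the corner is pressed: about 2.5 N to start, about 11 N at the stop (20 mm of travel); a spring lifts it again by itself
- blue_pad (a point): centre of the top of the blue round press pad (24 mm across, 12 mm proud of the silver plate), 58 mm above the worktop at rest, at mount x=+48, y=-48 mm. It falls as the corner is pressed: about 2.5 N to start, about 11 N at the stop (20 mm of travel); a spring lifts it again by itself
- yellow_pointer (a point): tip of the red pointer of the yellow corner, which sticks out of the plate on the mount's -x side in front of the white scale; 42 mm above the worktop at rest, sinking as the yellow pad is pressed. It is 138 mm from the hinge line and the pad 96 mm, so it sinks 1.44 mm for each mm of pad travel
- yellow_mark (a point): height of the middle of the green rider (7 mm high, 12 mm wide block) clipped on the yellow corner's scale, straight below the pointer tip at rest, 8 to 20 mm lower; differs from run to run and between the two scales
- tilt_yellow (a joint): tilt of the front plate by the yellow corner in rad: 0 at rest (up), grows as the yellow pad is pressed, 0.21 at the stop; the two corners tilt independently. Pad travel is about 96 mm x this angle
- blue_pointer (a point): tip of the red pointer of the blue corner, which sticks out of the plate on the mount's -y side in front of the white scale; 42 mm above the worktop at rest, sinking as the blue pad is pressed. It is 138 mm from the hinge line and the pad 96 mm, so it sinks 1.44 mm for each mm of pad travel
- blue_mark (a point): height of the middle of the green rider (7 mm high, 12 mm wide block) clipped on the blue corner's scale, straight below the pointer tip at rest, 8 to 20 mm lower; differs from run to run and between the two scales
- tilt_blue (a joint): tilt of the front plate by the blue corner in rad: 0 at rest (up), grows as the blue pad is pressed, 0.21 at the stop; the two corners tilt independently. Pad travel is about 96 mm x this angle
- oil_bottle: small brown glass bottle with black cap, 33 mm wide, 58 mm high, standing to the right of the mount as the robot sees it; origin at the centre of its underside; a bystander, to be left alone
- vial_1: small brown vial with white cap, 27 mm wide, 45 mm high, beside the mount's -y side; origin at the centre of its underside; a bystander, to be left alone
- marker_2: white and red pen, 13 mm thick, 130 mm long, lying beyond the mount's +x side; origin at the centre of its underside; a bystander, to be left alone

How it is judged:
By the outcome, as a careful person would: the job done as asked, in the order asked, and still so for the second after the job is handed in, with the robot touching nothing.
It also fails if it takes over 45 s, if anything falls off the work surface, if the arm or the gripper's body presses on something with over 40 N, if the wrist force passes 120 N, or if a joint passes its speed limit or range.

## Robot

A 7-joint arm with a two-finger parallel gripper is mounted at the origin on a cart in front of the work surface, level with it; the furniture and walls round the work are solid. World frame = base frame: x ahead of the robot, y to its left, z up, the work surface at z = 0. Lengths are in m, angles in rad, forces in N, time in s.
With the tool pointing down it reaches from about 0.425 to 0.875 m from the base axis. Payload 4.7 kg.
Tool frame: the origin (TCP) lies between the finger pads; the fingertips stand 8 mm ahead of it and the grasp point (between the pads) lies 11 mm behind it; z points along the fingers, y is the direction in which the jaws open and shut (so a half turn about z gives the same grasp; the last joint's range is limited). The gripper opens to 87 mm and grips with 3 to 60 N. Pads are 19 mm wide; open, the fingers measure 117 mm over their backs; the gripper's body (75 mm by 190 mm) begins 51 mm behind the grasp point.
Start: joints at [1.219, 0.321, -0.07, 1.45, 0.023, 1.371, -0.057], TCP at [0.232, -0.607, 0.231] pointing down, gripper open.
Joint ranges: [-2.86, 2.86], [-0.3, 2.09], [-1.38, 1.24], [0.06, 2.45], [-1.56, 4.7], [0.09, 2.05], [-2.69, 2.69]. Speed limits (rad/s): [2.57, 2.57, 3.14, 3.14, 3.14, 3.14, 3.14].

## Interface

Orientations are given as a rotation vector (axis times angle).
In Python, from bench import ctrl, optics, ticket gives the robot as it stands.
- The arm moves only by the tool play_rows, never from a script. Its argument "motion" is a list of rows, each a list of 5 numbers: the closure, from 0 (fully open) to 1 (shut), then the shift along the tool's x, y, z in cm, then the turn about the tool's z in rad. In form: [[jaw, tx, ty, tz, spin], ...]. A call has 1 to 20 rows; each row shifts and turns the commanded pose from where the row before left it, along the tool's axes as they then stand; what a row does not reach is not made up. A row lasts 1/8 s, in which the tool goes at most 62.5 mm and 10.7 degrees, less where a joint would pass 70% of its speed; a pose out of reach is approached as far as the arm can. A call is refused whole if a number of a shift passes 6.25 or a number of a turn 0.188, either way. A call with a gripper value outside its range is refused whole. The fingers move at their own pace and stop on an object; "force" is the grip in N (left out, the last holds). Time passes only in rows, so rows that do not move let the fingers close. It gives the time, the measured TCP pose, the force and the opening at its end, in the units of the state.
- ctrl.get_state(): the state, without advancing time (a new reading comes with each control period).
- optics.get_image(name): name is "scene" or "side" or "wrist"; returns the picture (384x512x3 uint8, red, green, blue); there is no depth.
- optics.calibration(name): a dict with "K" (3x3 intrinsics, pixels), "pose" (4x4, takes a point from camera to world coordinates); the wrist camera has in their place "hand_eye" (4x4, takes a point from camera to tool coordinates, whose origin is the TCP and whose axes are the flange's). Camera axes: x right, y down, z forward; pixel columns grow to the right and rows downward; lengths in m; the calibration is good to about 2 mm. A picture is of the moment at which its call begins: read the wrist's pose just before it. calibration takes no time and is no camera call.
- ticket.close_job(): hands the job in, once; it reports no verdict.
The state is a dict: "time": time; "joint_positions": joint angles; "qd": joint speeds; "joint_torque": joint torques, N m; "position": TCP position; "tool_rot": TCP orientation; "ft_force": force on the tool from outside, world axes, zero at the start; "torque": the same for the moment, N m; "grip_width": opening from 0.0 (shut) to 1.0 (fully open).
Only numpy, scipy, OpenCV 4.12 (cv2) and the standard library are available. Lean on these libraries where they do the work, as an engineer would, in place of code of your own. Each camera call takes 0.05 s, during which the arm holds its last target.

## Working session

There is one attempt and no reset: what is moved stays moved. The work goes in short steps, Python scripts to look and compute and a tool call to move; the robot and the scene stay as the last step left them, time stands still between calls to the robot, and variables do not carry over. Pictures are saved under pics/ and viewed, and the job is handed in when it is done.

Besides the shell and the picture viewer there is one more tool, called in YAML: its name, and indented under it one key for each argument. play_rows: Moves the arm, as the interface text tells. Its arguments: {"type":"object","properties":{"motion":{"type":"array"},"force":{"type":"number"}},"required":["motion"]}

```bash
mkdir -p pics; ls; python3 - <<'E'
from bench import ctrl, optics, ticket
import cv2
s=ctrl.get_state()
for k,v in s.items(): print(k,v)
for n in ["scene","side","wrist"]:
    im=optics.get_image(n); cv2.imwrite(f"pics/{n}0.png",im[:,:,::-1])
    c=optics.calibration(n)
    print(n,c)
E
```

```text
pics
time 0.0
joint_positions [ 1.21911186  0.32182398 -0.07006685  1.4516989   0.02259944  1.37083207
 -0.05685567]
qd [ 0.00126159 -0.00212704  0.00172733 -0.00120611 -0.00163926  0.00140554
  0.00070339]
joint_torque [ 1.16114488e-04 -4.91287100e+01 -4.03894270e-01 -3.12530208e+01
 -6.39674510e-02  4.36861231e-02  1.79861372e-04]
position [ 0.23223463 -0.6064944   0.22944875]
tool_rot [-3.08729133e+00 -5.71115826e-01  7.28145014e-04]
ft_force [-0.22114005  0.37342287  1.35764357]
torque [ 0.0310418   0.01937434 -0.01678353]
grip_width 1.0004269430075525
scene {'K': array([[375.50277424,   0.        , 254.66255184],
       [  0.        , 375.50277424, 195.91912231],
       [  0.        ,   0.        ,   1.        ]]), 'pose': array([[-0.85343511, -0.36853698,  0.36854987,  0.16531232],
       [-0.5211602 ,  0.59477404, -0.61207507,  0.12141887],
       [ 0.0063684 , -0.71443987, -0.69966786,  0.66930227],
       [ 0.        ,  0.        ,  0.        ,  1.        ]])}
side {'K': array([[490.40045719,   0.        , 251.0244748 ],
       [  0.        , 490.40045719, 203.32066488],
       [  0.        ,   0.        ,   1.        ]]), 'pose': array([[ 0.95694139, -0.19375042,  0.21615723,  0.3022822 ],
       [-0.28946297, -0.58104662,  0.76065499, -1.09342558],
       [-0.02177979, -0.79047176, -0.61211113,  0.59867457],
       [ 0.        ,  0.        ,  0.        ,  1.        ]])}
wrist {'K': array([[305.95945163,   0.        , 256.93733915],
       [  0.        , 305.95945163, 191.01672895],
       [  0.        ,   0.        ,   1.        ]]), 'hand_eye': array([[-8.22284940e-04, -9.70979050e-01, -2.39163141e-01,
         6.53292772e-02],
       [ 9.99999484e-01, -6.55919230e-04, -7.75205931e-04,
         2.11253226e-04],
       [ 5.95837015e-04, -2.39163655e-01,  9.70979089e-01,
        -1.54623737e-01],
       [ 0.00000000e+00,  0.00000000e+00,  0.00000000e+00,
         1.00000000e+00]])}
```

View pics/scene0.png

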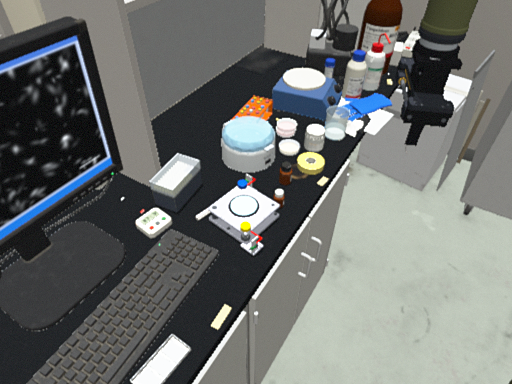

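View pics/side0.png

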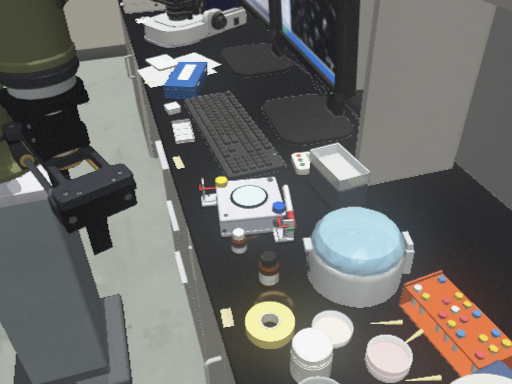

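View pics/wrist0.png

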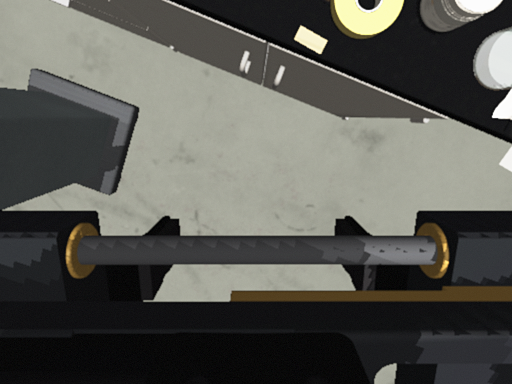

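```bash
cat > h.py <<'E'
from bench import ctrl, optics, ticket
import cv2, numpy as np
from scipy.spatial.transform import Rotation as Rn
def cam(n,st=None):
    c=optics.calibration(n)
    if 'pose' in c: return c['K'],c['pose']
    T=np.eye(4);T[:3,:3]=Rn.from_rotvec(st['tool_rot']).as_matrix();T[:3,3]=st['position']
    return c['K'],T@c['hand_eye']
def ray(n,uv,st=None):
    K,P=cam(n,st); d=P[:3,:3]@np.linalg.solve(K,[uv[0],uv[1],1.]); return P[:3,3],d
def onz(n,uv,z,st=None):
    o,d=ray(n,uv,st); return o+d*(z-o[2])/d[2]
def proj(n,X,st=None):
    K,P=cam(n,st); x=P[:3,:3].T@(np.asarray(X)-P[:3,3]); u=K@x; return u[:2]/u[2]
def blobs(im,hr,smin=120,vmin=60,amin=5):
    h=cv2.cvtColor(im,cv2.COLOR_RGB2HSV); m=cv2.inRange(h,(hr[0],smin,vmin),(hr[1],255,255))
    n,l,s,c=cv2.connectedComponentsWithStats(m)
    return [(c[i].round(1).tolist(),s[i].tolist()) for i in range(1,n) if s[i][4]>=amin]
E
python3 - <<'E'
from h import *
for n,(x0,y0,w) in dict(scene=(190,160,100),side=(180,160,130)).items():
    im=cv2.imread(f"pics/{n}0.png")
    cv2.imwrite(f"pics/{n}0z.png",cv2.resize(im[y0:y0+w*3//4+20,x0:x0+w],None,fx=6,fy=6,interpolation=cv2.INTER_NEAREST)[:600,:800])
    rgb=im[:,:,::-1].copy()
    for nm,hr in dict(yel=(24,34),blue=(108,125),red=(0,6),green=(45,85)).items():
        for c,s in blobs(rgb,hr):
            if x0<c[0]<x0+w and y0<c[1]<y0+w: print(n,nm,c,s,onz(n,c,0.058 if nm in('yel','blue') else .042).round(4))
E
```

```text
scene yel [245.1, 226.5] [241, 222, 10, 10, 82] [ 0.4559 -0.3224  0.058 ]
scene blue [241.2, 183.8] [237, 179, 10, 10, 40] [ 0.5366 -0.4319  0.058 ]
scene red [251.8, 180.6] [248, 177, 8, 8, 25] [ 0.5302 -0.4701  0.042 ]
scene red [253.9, 233.1] [251, 231, 6, 5, 10] [ 0.4371 -0.3281  0.042 ]
scene red [258.7, 238.6] [256, 235, 6, 9, 24] [ 0.4204 -0.3205  0.042 ]
scene green [246.6, 180.2] [245, 179, 4, 3, 5] [ 0.542  -0.4646  0.042 ]
scene green [253.3, 247.1] [251, 245, 5, 5, 11] [ 0.4183 -0.295   0.042 ]
side yel [220.7, 181.0] [215, 176, 12, 11, 109] [ 0.4582 -0.3362  0.058 ]
side blue [278.6, 205.7] [273, 202, 12, 9, 85] [ 0.538  -0.4438  0.058 ]
side red [205.0, 187.6] [199, 184, 16, 6, 40] [ 0.4285 -0.3257  0.042 ]
side red [280.2, 222.1] [277, 216, 12, 11, 29] [ 0.532  -0.4697  0.042 ]
side green [291.0, 228.0] [289, 228, 5, 1, 5] [ 0.5445 -0.4906  0.042 ]
```

View pics/scene0z.png

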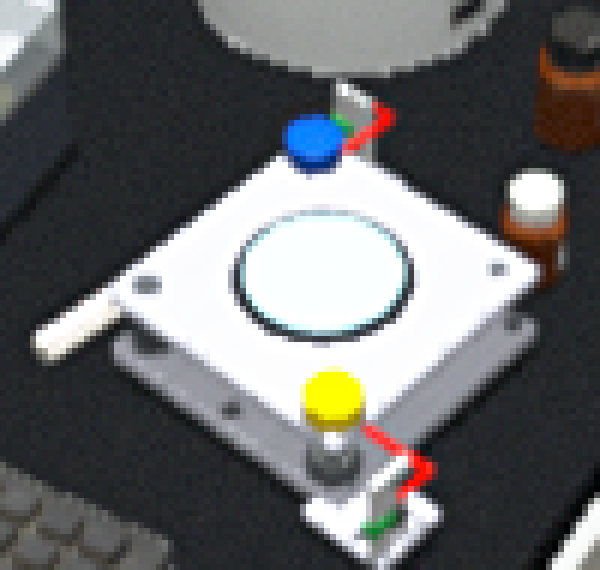

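View pics/side0z.png

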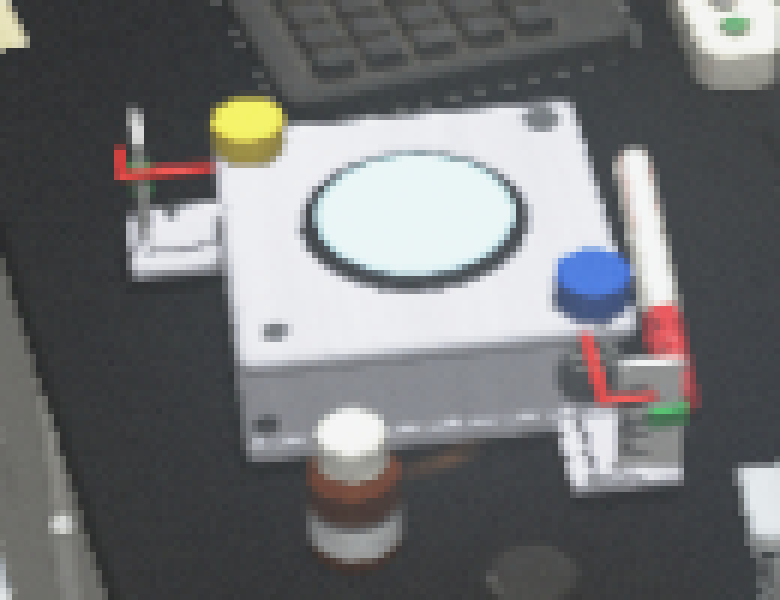

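play_rows:
  motion:
    - [1,4.05,1.45,2.8,0]
    - [1,4.05,1.45,2.8,0]
    - [1,4.05,1.45,2.8,0]
    - [1,4.05,1.45,2.8,0]
    - [1,4.05,1.45,2.8,0]
    - [1,0,0,0,0.175]
    - [1,0,0,0,0.175]
    - [1,0,0,0,0.175]
    - [1,0,0,0,0]
    - [1,0,0,0,0]
    - [1,0,0,0,0]
  force: 20

```text
time: 1.52
position: [0.4474, -0.6023, 0.0905]
tool_rot: [-3.132, 0.247, 0.0]
ft_force: [-0.5, -0.3, -0.4]
grip_width: 0.011
```

```bash
cat > look.py <<'E'
from h import *
import sys, json
tag=sys.argv[1]; names=sys.argv[2:] or ["wrist"]
for n in names:
    s=ctrl.get_state(); im=optics.get_image(n); cv2.imwrite(f"pics/{n}_{tag}.png",im[:,:,::-1])
    json.dump({k:np.asarray(v).tolist() for k,v in s.items()},open(f"pics/{n}_{tag}.json","w"))
    yaw=Rn.from_rotvec(s['tool_rot']).as_matrix()[:2,0]
    print(n,s['time'],np.round(s['position'],4),'yaw',np.degrees(np.arctan2(yaw[1],yaw[0])).round(2),'F',np.round(s['ft_force'],2),'w',round(s['grip_width'],3))
E
python3 look.py a wrist
```

```text
wrist 1.525 [ 0.4474 -0.6023  0.0905] yaw -9.04 F [-0.52 -0.27 -0.43] w 0.011
```

View pics/wrist_a.png

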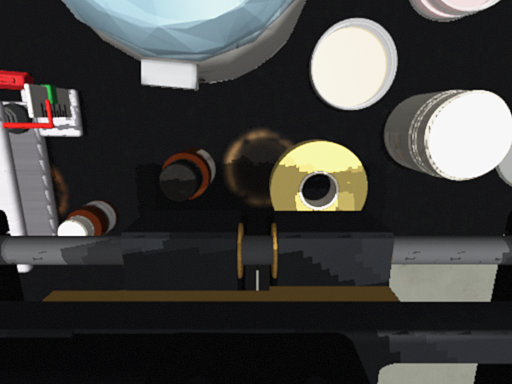

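```bash
python3 - <<'E'
import cv2
im=cv2.imread('pics/wrist_a.png')[60:145,0:100]
cv2.imwrite('pics/wa_z.png',cv2.resize(im,None,fx=7,fy=7,interpolation=cv2.INTER_NEAREST))
E
```

```text
(no output)
```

View pics/wa_z.png

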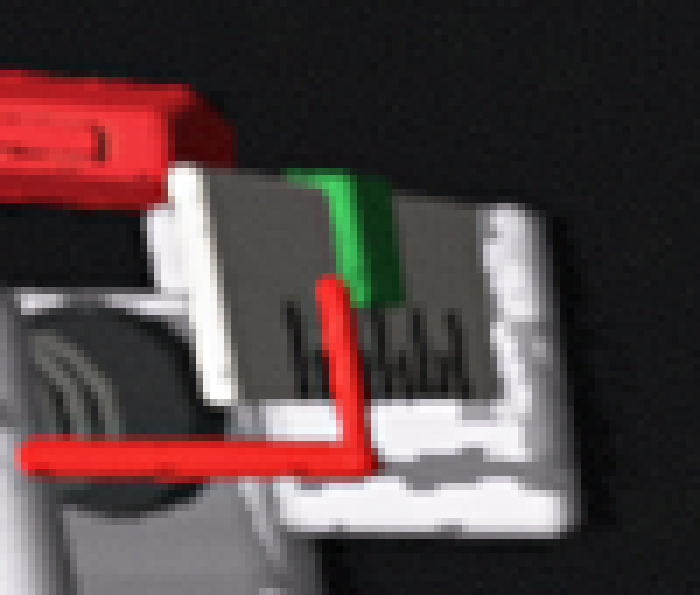

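```bash
python3 - <<'E'
import cv2
im=cv2.imread('pics/wrist_a.png')[:,:,::-1]
for r in (88,91,94,97,100,101,102): print(r,[(c,*im[r,c].tolist()) for c in range(24,62)])
E
```

```text
88 [(24, 196, 172, 167), (25, 245, 247, 245), (26, 251, 252, 252), (27, 245, 244, 243), (28, 216, 211, 206), (29, 141, 135, 132), (30, 76, 73, 72), (31, 75, 72, 70), (32, 78, 77, 76), (33, 79, 76, 74), (34, 77, 75, 73), (35, 80, 77, 76), (36, 76, 74, 73), (37, 80, 78, 78), (38, 79, 75, 75), (39, 79, 75, 76), (40, 79, 76, 75), (41, 79, 76, 75), (42, 78, 75, 74), (43, 79, 75, 75), (44, 80, 72, 74), (45, 79, 70, 72), (46, 74, 102, 76), (47, 69, 177, 91), (48, 68, 204, 98), (49, 59, 181, 84), (50, 33, 115, 49), (51, 18, 57, 26), (52, 14, 47, 21), (53, 17, 50, 24), (54, 14, 48, 21), (55, 24, 51, 31), (56, 60, 64, 58), (57, 71, 69, 67), (58, 64, 62, 59), (59, 62, 60, 58), (60, 60, 60, 57), (61, 57, 55, 54)]
91 [(24, 229, 228, 229), (25, 241, 240, 239), (26, 249, 249, 249), (27, 251, 251, 251), (28, 248, 247, 245), (29, 196, 190, 185), (30, 102, 98, 96), (31, 75, 73, 70), (32, 78, 76, 74), (33, 78, 77, 75), (34, 80, 78, 75), (35, 81, 78, 77), (36, 78, 74, 73), (37, 80, 77, 75), (38, 78, 77, 75), (39, 80, 77, 75), (40, 79, 77, 76), (41, 79, 76, 75), (42, 78, 77, 75), (43, 77, 75, 74), (44, 8
[... 3212 characters left out ...]
200), (25, 192, 189, 195), (26, 179, 176, 179), (27, 232, 232, 230), (28, 250, 250, 250), (29, 251, 251, 251), (30, 246, 245, 243), (31, 172, 166, 164), (32, 86, 83, 79), (33, 74, 72, 70), (34, 80, 77, 75), (35, 80, 77, 75), (36, 81, 77, 75), (37, 79, 76, 75), (38, 79, 77, 74), (39, 78, 75, 73), (40, 71, 70, 68), (41, 68, 67, 63), (42, 70, 70, 66), (43, 71, 76, 73), (44, 83, 77, 74), (45, 200, 60, 57), (46, 251, 54, 49), (47, 250, 54, 51), (48, 224, 31, 33), (49, 142, 28, 18), (50, 70, 138, 63), (51, 49, 171, 79), (52, 30, 113, 49), (53, 15, 56, 24), (54, 11, 50, 21), (55, 15, 51, 24), (56, 13, 48, 21), (57, 28, 51, 31), (58, 64, 68, 62), (59, 79, 77, 73), (60, 78, 75, 72), (61, 75, 72, 70)]
```

```bash
cat > rid.py <<'E'
from h import *
import json
def rider(tag,yawm,v,rows,tip,n='wrist',edges=None):
    st=json.load(open(f'pics/wrist_{tag}.json'))
    def onplane(uv,off):
        o,d=ray('wrist',uv,st); return o+d*(off-o@v)/(d@v)
    for (e,b,f,bo) in rows:
        E=onz('wrist',e,.051,st); off=E@v
        B=onplane(b,off); F=onz('wrist',f,B[2],st); Bo=onplane(bo,F@v)
        T=onz('wrist',tip,.042,st)
        print('scale off',off.round(4),'rider top z',B[2].round(4),'front off',(F@v).round(4),'bottom z',Bo[2].round(4),'h',(B[2]-Bo[2]).round(4),'mid',((B[2]+Bo[2])/2).round(4),'tip off',(T@v).round(4),'tip',T.round(4),'E',E.round(4))
E
python3 - <<'E'
from rid import *
a=np.radians(-8.7); v=np.array([np.sin(a),-np.cos(a),0])
rows=[]
for r,e,b,f,bo in [(94,29.8,47.2,51.0,56.1),(97,30.35,47.6,51.5,56.7),(91,29.25,46.8,50.6,55.8)]:
    rows.append([(e,r),(b,r),(f,r),(bo,r)])
rider('a',0,v,rows,(46.7,100.5))
E
```

```text
scale off 0.3903 rider top z 0.0349 front off 0.3928 bottom z 0.0296 h 0.0053 mid 0.0322 tip off 0.3939 tip [ 0.5424 -0.4815  0.042 ] E [ 0.5463 -0.4784  0.051 ]
scale off 0.3903 rider top z 0.035 front off 0.3928 bottom z 0.0296 h 0.0055 mid 0.0323 tip off 0.3939 tip [ 0.5424 -0.4815  0.042 ] E [ 0.5446 -0.4782  0.051 ]
scale off 0.3903 rider top z 0.0348 front off 0.3927 bottom z 0.0294 h 0.0054 mid 0.0321 tip off 0.3939 tip [ 0.5424 -0.4815  0.042 ] E [ 0.548  -0.4787  0.051 ]
```

play_rows:
  motion:
    - [1,0,-5,0,0]
    - [1,0,-5,0,0]
    - [1,0,0,0,0]
    - [1,0,0,0,0]

```text
time: 2.08
position: [0.4632, -0.5042, 0.0911]
tool_rot: [3.13, -0.249, 0.0]
ft_force: [-0.4, -0.3, 0.1]
grip_width: 0.009
```

```bash
python3 look.py b wrist; python3 - <<'E'
import cv2
im=cv2.imread('pics/wrist_b.png')
cv2.imwrite('pics/wb_z.png',cv2.resize(im[60:145,150:250],None,fx=7,fy=7,interpolation=cv2.INTER_NEAREST))
E
```

```text
wrist 2.075 [ 0.4632 -0.5042  0.0911] yaw -9.09 F [-0.42 -0.34  0.11] w 0.009
```

View pics/wrist_b.png

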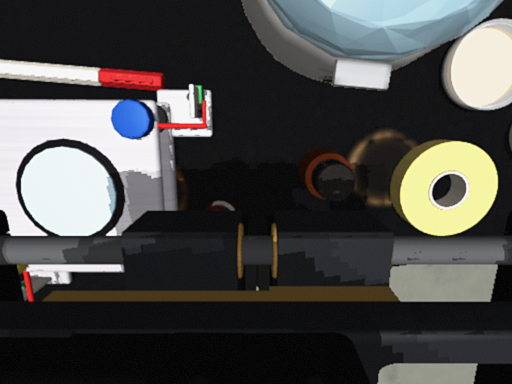

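View pics/wb_z.png

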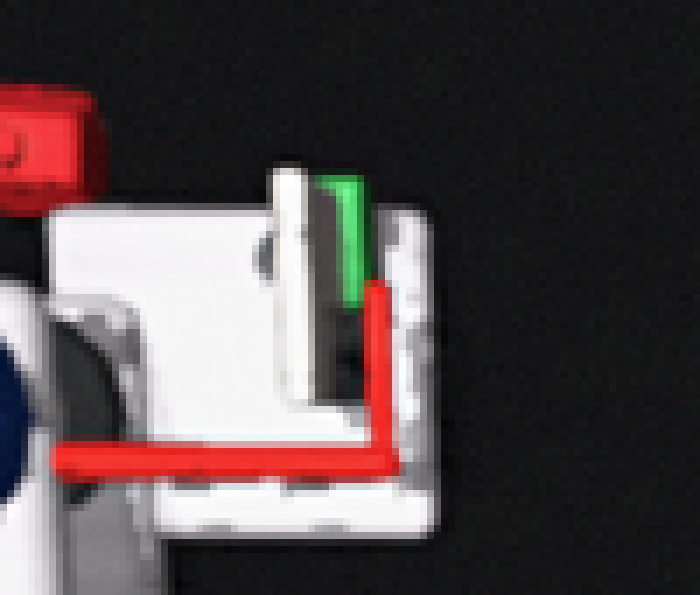

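```bash
python3 - <<'E'
import cv2
im=cv2.imread('pics/wrist_b.png')[:,:,::-1]
for r in (90,94,97,101): print(r,[(c,*im[r,c].tolist()) for c in range(187,210)])
import sys
from h import *
import json
a=np.radians(-8.7); v=np.array([np.sin(a),-np.cos(a),0])
sa=json.load(open('pics/wrist_a.json'));sb=json.load(open('pics/wrist_b.json'))
def tri(ua,ub):
    oa,da=ray('wrist',ua,sa);ob,db=ray('wrist',ub,sb)
    # in (v,z) plane
    A=np.array([[da@v,-(db@v)],[da[2],-db[2]]]);t=np.linalg.solve(A,[(ob-oa)@v,ob[2]-oa[2]])
    p=oa+da*t[0]; return p@v,p[2]
for nm,ua,ub in [('scaletop',29.8,193.9),('ridertopfront',51.0,202.0),('ridback',47.2,198.9)]:
    print(nm,np.round(tri((ua,94),(ub,94)),4))
print('tip',np.round(tri((46.7,100.5),(203.7,100.8)),4))
E
```

```text
90 [(187, 193, 188, 196), (188, 175, 172, 177), (189, 206, 202, 198), (190, 242, 242, 242), (191, 250, 250, 251), (192, 250, 250, 250), (193, 191, 187, 182), (194, 80, 78, 75), (195, 72, 69, 67), (196, 77, 69, 73), (197, 75, 71, 70), (198, 82, 145, 91), (199, 102, 225, 130), (200, 92, 223, 122), (201, 47, 140, 67), (202, 17, 52, 25), (203, 60, 60, 57), (204, 103, 99, 102), (205, 115, 111, 116), (206, 147, 145, 148), (207, 173, 170, 176), (208, 164, 161, 167), (209, 129, 125, 130)]
94 [(187, 161, 162, 166), (188, 97, 98, 100), (189, 202, 198, 192), (190, 250, 249, 248), (191, 252, 252, 252), (192, 245, 243, 243), (193, 177, 172, 167), (194, 89, 85, 84), (195, 72, 70, 68), (196, 75, 71, 71), (197, 77, 71, 70), (198, 78, 117, 83), (199, 92, 200, 116), (200, 91, 217, 120), (201, 54, 154, 76), (202, 18, 64, 28), (203, 55, 58, 51), (204, 101, 97, 100), (205, 128, 125, 130), (206, 142, 139, 145), (207, 223, 219, 225), (208, 239, 237, 240), (209, 222, 217, 225)]
97 [(187, 104, 105, 109), (188, 106, 107, 108), (189, 213, 210, 206), (190, 250, 249, 248), (191, 249, 249, 250), (192, 252, 251, 2
[... 243 characters left out ...]
04), (205, 216, 211, 218), (206, 244, 243, 246), (207, 242, 242, 244), (208, 240, 240, 242), (209, 221, 217, 224)]
101 [(187, 239, 239, 240), (188, 240, 240, 241), (189, 236, 234, 234), (190, 239, 238, 238), (191, 248, 248, 248), (192, 251, 251, 250), (193, 239, 237, 232), (194, 144, 139, 136), (195, 71, 68, 67), (196, 72, 69, 66), (197, 77, 70, 71), (198, 78, 96, 77), (199, 82, 178, 102), (200, 78, 207, 111), (201, 83, 155, 78), (202, 205, 64, 37), (203, 254, 44, 42), (204, 237, 35, 32), (205, 167, 72, 75), (206, 210, 211, 218), (207, 245, 247, 249), (208, 237, 235, 239), (209, 229, 225, 232)]
scaletop [0.3907 0.0515]
ridertopfront [0.3927 0.0348]
ridback [0.3908 0.0358]
tip [0.3951 0.0438]
```

```bash
python3 - <<'E'
from h import *
import json
a=np.radians(-8.7); v=np.array([np.sin(a),-np.cos(a),0])
sa=json.load(open('pics/wrist_a.json'));sb=json.load(open('pics/wrist_b.json'))
def tri(ua,ub):
    oa,da=ray('wrist',ua,sa);ob,db=ray('wrist',ub,sb)
    A=np.array([[da@v,-(db@v)],[da[2],-db[2]]]);t=np.linalg.solve(A,[(ob-oa)@v,ob[2]-oa[2]])
    p=oa+da*t[0]; return p@v,p[2]
for nm,ua,ub in [('scaletop',29.8,193.2),('ridertopfront',51.0,201.25),('ridback',47.2,198.2),('ridbottom',56.1,202.85)]:
    print(nm,np.round(tri((ua,94),(ub,94)),4))
print('tip',np.round(tri((46.9,100.5),(203.2,100.8)),4))
for z in (.058,): print('bluepad',onz('wrist',(132,119),z,sb))
h=cv2.cvtColor(cv2.imread('pics/wrist_b.png'),cv2.COLOR_BGR2HSV)
m=cv2.inRange(h,(105,150,150),(120,255,255));c=max(cv2.findContours(m,0,2)[0],key=cv2.contourArea);e=cv2.fitEllipse(c);print(e,onz('wrist',e[0],.058,sb))
# mirror ring
m=cv2.inRange(h,(0,0,0),(180,255,90));
E
```

```text
scaletop [0.3901 0.0507]
ridertopfront [0.392  0.0338]
ridback [0.3902 0.0348]
ridbottom [0.3922 0.0287]
tip [0.3946 0.0429]
bluepad [ 0.53765883 -0.44054165  0.058     ]
((129.9201202392578, 118.62056732177734), (35.36696243286133, 39.38581085205078), 144.82427978515625) [ 0.53807028 -0.43937215  0.058     ]
```

play_rows:
  motion:
    - [1,-5.2,-2.7,0,0]
    - [1,-5.2,-2.7,0,0]
    - [1,-5.2,-2.7,0,0]
    - [1,-5.2,-2.7,0,0]
    - [1,0,0,0,-0.175]
    - [1,0,0,0,-0.175]
    - [1,0,0,0,-0.175]
    - [1,0,0,0,-0.175]
    - [1,0,0,0,-0.175]
    - [1,0,0,0,-0.175]
    - [1,0,0,0,-0.175]
    - [1,0,0,0,-0.175]
    - [1,0,0,0,-0.17]
    - [1,0,0,0,0]
    - [1,0,0,0,0]

```text
time: 4.0
position: [0.2748, -0.3647, 0.0907]
tool_rot: [2.396, 2.032, -0.0]
ft_force: [-0.1, -0.2, -0.5]
grip_width: 0.004
```

```bash
python3 look.py c wrist
```

```text
wrist 4.0 [ 0.2748 -0.3647  0.0907] yaw 80.6 F [-0.08 -0.15 -0.52] w 0.004
```

View pics/wrist_c.png

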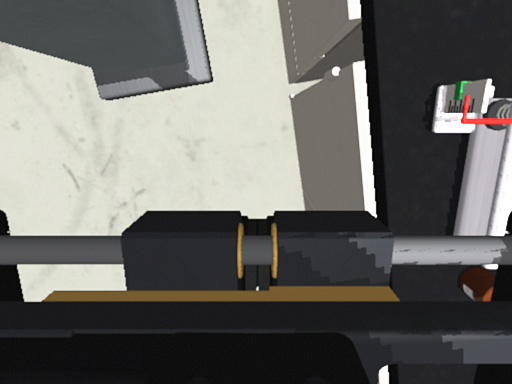

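Yellow scale is at about (465,105). Second, steeper view.

play_rows:
  motion:
    - [1,0,5,0,0]
    - [1,0,5,0,0]
    - [1,0,0,0,0]
    - [1,0,0,0,0]

```text
time: 4.55
position: [0.3731, -0.3798, 0.0901]
tool_rot: [-2.392, -2.035, 0.001]
ft_force: [-1.0, 1.2, 0.3]
grip_width: 0.006
```

```bash
python3 look.py d wrist; python3 - <<'E'
import cv2, numpy as np
a=cv2.imread('pics/wrist_c.png')[70:140,420:510];b=cv2.imread('pics/wrist_d.png')[70:140,280:400]
cv2.imwrite('pics/wcd_z.png',np.vstack([cv2.resize(x,None,fx=4.2*90/x.shape[1]*1.0,fy=4.2,interpolation=cv2.INTER_NEAREST) if 0 else cv2.resize(x,None,fx=4,fy=4,interpolation=cv2.INTER_NEAREST)[:,:360] for x in (a,b)]))
for n,im,(c0,c1) in (('c',cv2.imread('pics/wrist_c.png'),(440,500)),('d',cv2.imread('pics/wrist_d.png'),(290,370))):
  h=cv2.cvtColor(im,cv2.COLOR_BGR2HSV)
  for nm,lo,hi in(('g',(45,120,40),(85,255,255)),('r',(0,150,90),(8,255,255))):
    m=cv2.inRange(h,lo,hi);nn,l,s,c=cv2.connectedComponentsWithStats(m);print(n,nm,[(s[i].tolist()) for i in range(1,nn) if s[i][4]>15 and s[i][1]<200])
E
```

```text
wrist 4.55 [ 0.3731 -0.3798  0.0901] yaw 80.78 F [-1.04  1.22  0.32] w 0.006
c g [[454, 80, 16, 20, 153]]
c r [[461, 95, 51, 30, 391]]
d g [[311, 82, 7, 19, 58]]
d r [[308, 97, 50, 30, 348]]
```

View pics/wrist_d.png

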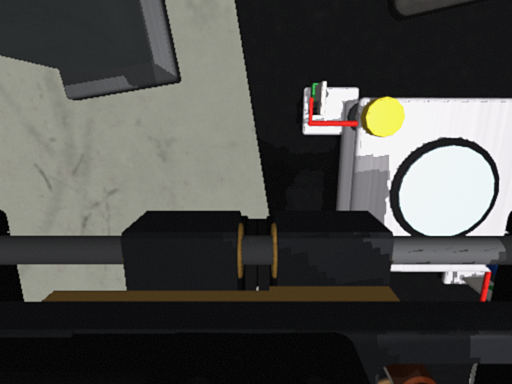

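View pics/wcd_z.png

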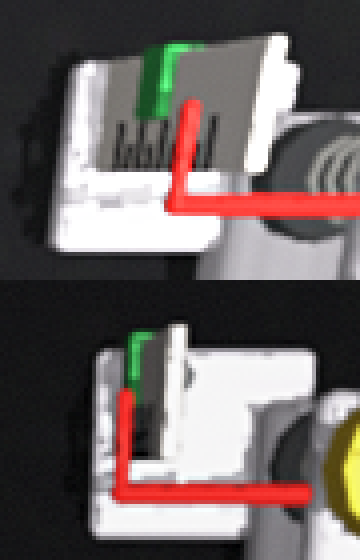

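```bash
python3 - <<'E'
import cv2
for n,cs in (('c',range(450,494)),('d',range(306,332))):
  im=cv2.imread(f'pics/wrist_{n}.png')[:,:,::-1]
  for r in (90,93,97,99): print(n,r,[(c,*im[r,c].tolist()) for c in cs])
E
```

```text
c 90 [(450, 122, 119, 115), (451, 122, 119, 115), (452, 123, 119, 117), (453, 125, 119, 116), (454, 96, 106, 92), (455, 47, 86, 54), (456, 24, 78, 35), (457, 27, 78, 38), (458, 28, 78, 39), (459, 32, 101, 47), (460, 69, 201, 98), (461, 98, 249, 134), (462, 79, 219, 110), (463, 88, 136, 91), (464, 118, 115, 112), (465, 124, 119, 119), (466, 122, 118, 116), (467, 122, 119, 117), (468, 121, 119, 115), (469, 124, 120, 117), (470, 123, 121, 118), (471, 123, 119, 116), (472, 121, 118, 115), (473, 124, 121, 119), (474, 122, 118, 116), (475, 122, 118, 117), (476, 124, 120, 117), (477, 122, 121, 118), (478, 123, 118, 117), (479, 123, 120, 117), (480, 122, 119, 116), (481, 122, 119, 117), (482, 119, 116, 114), (483, 116, 113, 110), (484, 161, 156, 151), (485, 255, 255, 253), (486, 255, 255, 255), (487, 255, 255, 255), (488, 255, 255, 255), (489, 255, 255, 255), (490, 255, 255, 255), (491, 255, 255, 255), (492, 255, 255, 255), (493, 255, 255, 255)]
c 93 [(450, 122, 118, 114), (451, 123, 119, 114), (452, 125, 120, 117), (453, 127, 121, 118), (454, 85, 100, 83), (455, 27, 76, 37), (456, 24, 78, 3
[... 4170 characters left out ...]
325, 220, 217, 213), (326, 191, 190, 191), (327, 236, 236, 237), (328, 247, 247, 247), (329, 248, 247, 248), (330, 246, 246, 246), (331, 246, 246, 246)]
d 99 [(306, 220, 216, 223), (307, 156, 158, 162), (308, 114, 113, 118), (309, 162, 64, 66), (310, 237, 38, 35), (311, 252, 50, 47), (312, 251, 50, 45), (313, 170, 82, 43), (314, 47, 100, 53), (315, 56, 84, 64), (316, 77, 72, 73), (317, 76, 73, 72), (318, 75, 73, 71), (319, 65, 63, 61), (320, 81, 79, 75), (321, 212, 209, 204), (322, 251, 250, 250), (323, 249, 249, 249), (324, 246, 245, 244), (325, 231, 229, 227), (326, 236, 236, 236), (327, 247, 247, 248), (328, 246, 246, 246), (329, 246, 246, 246), (330, 245, 245, 246), (331, 246, 245, 246)]
```

```bash
python3 - <<'E'
from h import *
import json
a=np.radians(-8.7); v=np.array([-np.cos(a),-np.sin(a),0])
sa=json.load(open('pics/wrist_c.json'));sb=json.load(open('pics/wrist_d.json'))
def tri(ua,ub):
    oa,da=ray('wrist',ua,sa);ob,db=ray('wrist',ub,sb)
    A=np.array([[da@v,-(db@v)],[da[2],-db[2]]]);t=np.linalg.solve(A,[(ob-oa)@v,ob[2]-oa[2]])
    p=oa+da*t[0]; return p@v,p[2],p
for nm,ua,ub in [('scaletop',483.7,321.0),('ridertopfront',459.1,311.7),('ridback',463,314.4),('ridbottom',454.1,310.1)]:
    print(nm,np.round(tri((ua,93),(ub,93))[:2],4))
print('tip',tri((467.2,97),(311,98.5)))
from rid import rider
rider('c',0,v,[[(483.7,93),(463,93),(459.1,93),(454.1,93)]],(467.2,97))
h=cv2.cvtColor(cv2.imread('pics/wrist_d.png'),cv2.COLOR_BGR2HSV)
m=cv2.inRange(h,(24,150,200),(34,255,255));c=max(cv2.findContours(m,0,2)[0],key=cv2.contourArea);e=cv2.fitEllipse(c);print(e,onz('wrist',e[0],.058,sb))
E
```

```text
scaletop [-0.4661  0.0505]
ridertopfront [-0.4639  0.0303]
ridback [-0.4654  0.0321]
ridbottom [-0.4636  0.0253]
tip (np.float64(-0.46138184306398355), np.float64(0.04293681326073584), array([ 0.4191393 , -0.31115266,  0.04293681]))
scale off -0.4657 rider top z 0.0315 front off -0.4631 bottom z 0.0261 h 0.0054 mid 0.0288 tip off -0.462 tip [ 0.4198 -0.3112  0.042 ] E [ 0.4237 -0.31    0.051 ]
((384.63446044921875, 116.42082214355469), (35.21860122680664, 39.809112548828125), 34.529808044433594) [ 0.45842811 -0.32823767  0.058     ]
```

play_rows:
  motion:
    - [1,3.2,3.8,0,0]
    - [1,3.25,3.8,0,0]
    - [1,0,0,0,0]
    - [1,0,0,1.0,0]
    - [1,0,0,0.8,0]
    - [1,0,0,0,0]
    - [1,0,0,0,0]

```text
time: 5.48
position: [0.4586, -0.3288, 0.0725]
tool_rot: [-2.393, -2.035, 0.0]
ft_force: [-0.0, -0.2, -0.3]
grip_width: 0.007
```

```bash
python3 look.py e side scene; python3 - <<'E'
import cv2,numpy as np
a=cv2.imread('pics/side_e.png')[150:240,180:310];b=cv2.imread('pics/scene_e.png')[160:260,190:300]
cv2.imwrite('pics/e_z.png',cv2.resize(a,None,fx=6,fy=6,interpolation=cv2.INTER_NEAREST))
cv2.imwrite('pics/e2_z.png',cv2.resize(b,None,fx=6,fy=6,interpolation=cv2.INTER_NEAREST))
E
```

```text
side 5.475 [ 0.4586 -0.3288  0.0725] yaw 80.77 F [-0.   -0.18 -0.28] w 0.007
scene 5.525 [ 0.4589 -0.3288  0.0727] yaw 80.79 F [0.25 0.18 0.4 ] w 0.009
```

View pics/e_z.png

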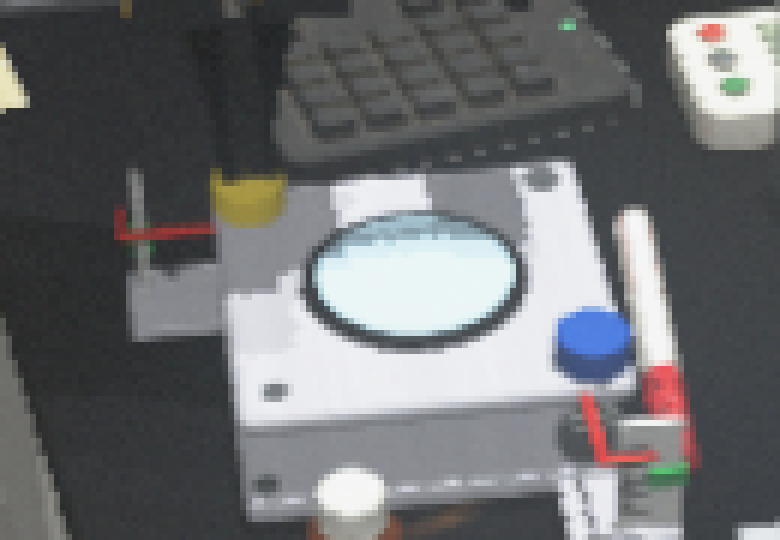

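View pics/e2_z.png

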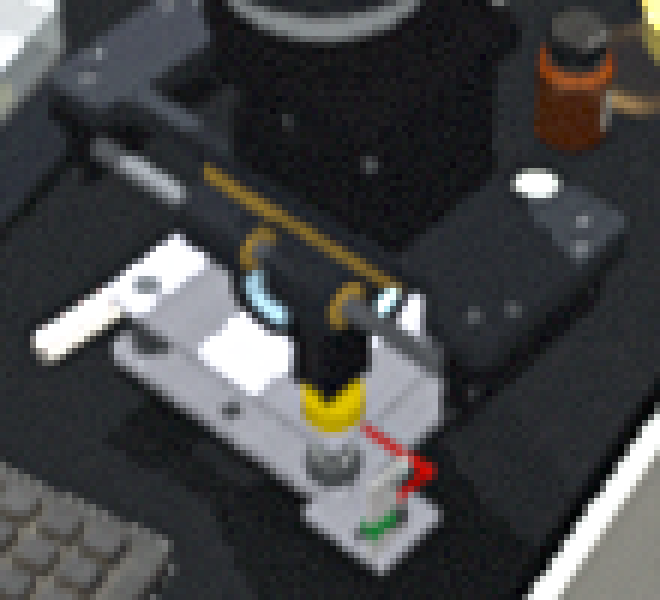

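play_rows:
  motion:
    - [1,0,0,0.5,0]
    - [1,0,0,0,0]
    - [1,0,0,0.2,0]
    - [1,0,0,0,0]

```text
time: 6.08
position: [0.4592, -0.3284, 0.0657]
tool_rot: [2.392, 2.037, -0.0]
ft_force: [-1.3, -0.4, 1.9]
grip_width: 0.004
```

play_rows:
  motion:
    - [1,0,0,0.2,0]
    - [1,0,0,0.2,0]
    - [1,0,0,0.1,0]
    - [1,0,0,0,0]

```text
time: 6.58
position: [0.4586, -0.3283, 0.0605]
tool_rot: [-2.391, -2.036, 0.001]
ft_force: [-3.7, 0.8, 4.4]
grip_width: 0.006
```

```bash
python3 look.py f side
```

```text
side 6.575 [ 0.4586 -0.3283  0.0605] yaw 80.82 F [-3.72  0.76  4.36] w 0.006
```

play_rows:
  motion:
    - [1,0,-0.08,0,0]
    - [1,0,0,0,0]

```text
time: 6.88
position: [0.4586, -0.3283, 0.0608]
tool_rot: [2.391, 2.036, 0.0]
ft_force: [-2.7, 0.2, 3.6]
grip_width: 0.008
```

```bash
python3 look.py g side; cat > tip.py <<'E'
from h import *
import sys
# red-ness weighted rows of pointer in side view; yellow
for t in sys.argv[1:]:
    im=cv2.imread(f'pics/side_{t}.png').astype(float)
    red=np.clip(im[:,:,2]-np.maximum(im[:,:,0],im[:,:,1])-25,0,None)
    for nm,(r0,r1,c0,c1) in dict(y=(176,212,196,216),b=(212,240,274,294)).items():
        w=red[r0:r1,c0:c1]; cols=[]
        for c in range(w.shape[1]):
            s=w[:,c].sum()
            cols.append((c0+c, round(float((w[:,c]*np.arange(r0,r1)).sum()/s),2) if s>40 else None, round(float(s))))
        print(t,nm,[x for x in cols if x[1]])
E
python3 tip.py e f g; python3 - <<'E'
import cv2,numpy as np
a=np.hstack([cv2.imread(f'pics/side_{t}.png')[165:220,185:235] for t in 'eg'])
cv2.imwrite('pics/eg_z.png',cv2.resize(a,None,fx=8,fy=8,interpolation=cv2.INTER_NEAREST))
from h import *
T=np.array([.4195,-.3112,.042])
for d in (0,.005,.010,.0135,.015): print(d,proj('side',T-[0,0,d]).round(2))
E
```

```text
side 6.875 [ 0.4586 -0.3283  0.0608] yaw 80.84 F [-2.66  0.18  3.59] w 0.008
e y [(199, 186.95, 164), (200, 187.32, 229), (201, 188.86, 74), (202, 188.79, 76), (203, 188.69, 80), (204, 188.63, 84), (205, 188.53, 101), (206, 188.44, 114), (207, 188.34, 133), (208, 188.29, 117), (209, 188.11, 101), (210, 188.02, 90), (211, 187.84, 81), (212, 187.76, 84), (213, 187.71, 87), (214, 187.7, 83)]
e b [(277, 217.16, 370), (278, 219.1, 764), (279, 221.93, 870), (280, 224.1, 603), (281, 225.88, 184), (282, 225.9, 136), (283, 225.8, 147), (284, 225.81, 145), (285, 225.82, 139), (286, 225.78, 135), (287, 219.68, 305), (288, 217.34, 533), (289, 215.9, 611), (290, 214.81, 679), (291, 214.92, 723), (292, 215.17, 701), (293, 216.52, 533)]
f y [(200, 190.57, 170), (201, 191.91, 109), (202, 191.86, 80), (203, 191.71, 87), (204, 191.72, 79), (205, 191.67, 86), (206, 191.45, 118), (207, 191.22, 120), (208, 191.03, 95), (209, 190.8, 83), (210, 190.74, 86), (211, 190.67, 89), (212, 190.6, 95), (213, 190.45, 115), (214, 190.27, 120), (215, 190.06, 49)]
f b [(277, 217.23, 347), (278, 219.16, 776), (279, 222.
[... 367 characters left out ...]
 (203, 191.56, 99), (204, 191.5, 101), (205, 191.49, 113), (206, 191.28, 120), (207, 191.01, 95), (208, 190.8, 84), (209, 190.72, 90), (210, 190.7, 90), (211, 190.59, 96), (212, 190.45, 115), (213, 190.26, 117), (214, 190.15, 103), (215, 190.07, 55)]
g b [(277, 217.32, 363), (278, 219.17, 777), (279, 222.02, 885), (280, 224.22, 621), (281, 225.95, 194), (282, 225.92, 140), (283, 225.8, 147), (284, 225.79, 144), (285, 225.77, 142), (286, 225.68, 134), (287, 219.03, 277), (288, 217.13, 526), (289, 215.95, 629), (290, 214.78, 685), (291, 214.93, 725), (292, 215.17, 700), (293, 216.49, 538)]
0 [198.91 184.35]
0.005 [199.13 186.42]
0.01 [199.35 188.47]
0.0135 [199.5  189.91]
0.015 [199.57 190.52]
```

View pics/eg_z.png

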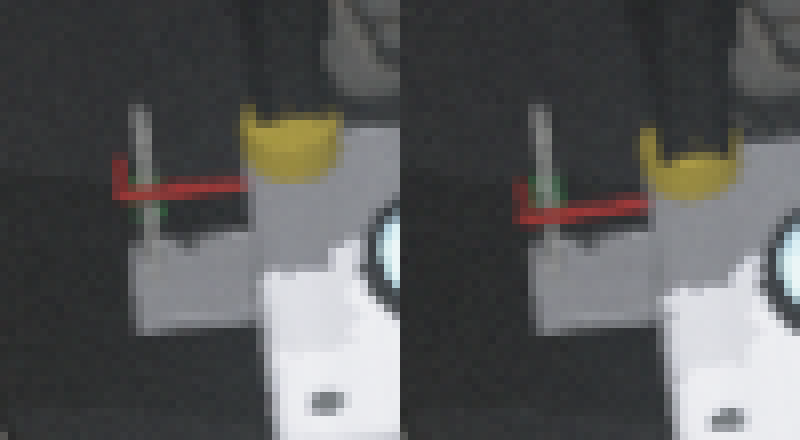

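play_rows:
  motion:
    - [1,0,-0.03,0.15,0]
    - [1,0,-0.03,0.15,0]
    - [1,0,0,0,0]
    - [1,0,0,0,0]

```text
time: 7.42
position: [0.4583, -0.3283, 0.0578]
tool_rot: [2.391, 2.036, 0.001]
ft_force: [-2.7, 0.2, 5.4]
grip_width: 0.005
```

```bash
python3 look.py i side wrist; python3 tip.py i|grep ' y '; python3 - <<'E'
import cv2,numpy as np
a=cv2.imread('pics/side_i.png')[165:220,185:235]
cv2.imwrite('pics/i_z.png',cv2.resize(a,None,fx=10,fy=10,interpolation=cv2.INTER_CUBIC))
E
```

```text
side 7.425 [ 0.4583 -0.3283  0.0578] yaw 80.84 F [-2.66  0.21  5.36] w 0.005
wrist 7.475 [ 0.4583 -0.3282  0.0578] yaw 80.84 F [-1.46  0.21  5.78] w 0.005
i y [(200, 191.69, 201), (201, 192.62, 186), (202, 193.43, 110), (203, 193.29, 104), (204, 193.11, 79), (205, 192.9, 78), (206, 192.72, 90), (207, 192.58, 101), (208, 192.35, 133), (209, 192.18, 129), (210, 191.97, 86), (211, 191.8, 82), (212, 191.74, 87), (213, 191.7, 87), (214, 191.61, 90), (215, 191.47, 90)]
```

View pics/i_z.png

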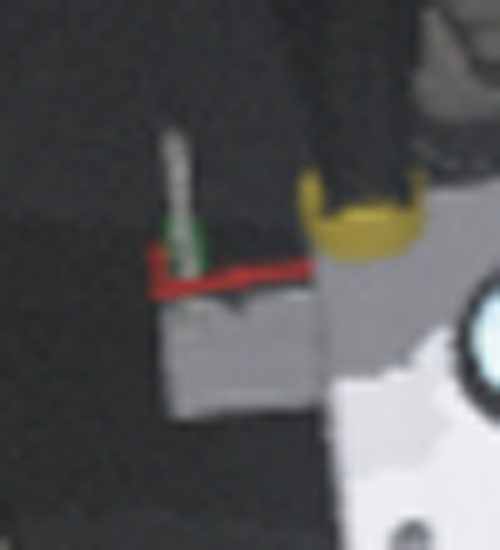

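```bash
python3 - <<'E'
from h import *
import json
sc=json.load(open('pics/wrist_c.json'));v=np.array([-np.cos(np.radians(-9)),-np.sin(np.radians(-9)),0])
el=onz('wrist',(464.5,121.5),.042,sc); tip=onz('wrist',(467.2,96.5),.042,sc)
print('elbow',el.round(4),proj('side',el),'tip',tip.round(4),proj('side',tip))
for z in (.0275,.0285,.0295):
    for nm,uv in (('far',(459,80.3)),('near',(457.5,100))):
        X=onz('wrist',uv,z,sc); print(nm,z,X.round(4),[proj('side',X+[0,0,dz]).round(2).tolist() for dz in (-.0035,0,.0035)])
for t in 'egi':
    im=cv2.imread(f'pics/side_{t}.png').astype(int); g=im[:,:,1]-np.maximum(im[:,:,0],im[:,:,2])
    print(t); print(g[184:197,199:210])
E
```

```text
elbow [ 0.418  -0.3263  0.042 ] [199.78429576 188.80220152] tip [ 0.4198 -0.3109  0.042 ] [199.00836739 184.23662413]
far 0.0275 [ 0.4239 -0.3001  0.0275] [[200.69, 188.22], [200.54, 186.8], [200.39, 185.37]]
near 0.0275 [ 0.4228 -0.3129  0.0275] [[201.49, 191.9], [201.35, 190.48], [201.2, 189.05]]
far 0.0285 [ 0.4233 -0.3001  0.0285] [[200.34, 187.87], [200.19, 186.45], [200.04, 185.02]]
near 0.0285 [ 0.4221 -0.3128  0.0285] [[201.13, 191.54], [200.99, 190.11], [200.84, 188.68]]
far 0.0295 [ 0.4226 -0.3001  0.0295] [[199.98, 187.53], [199.83, 186.1], [199.68, 184.68]]
near 0.0295 [ 0.4215 -0.3128  0.0295] [[200.77, 191.18], [200.63, 189.75], [200.47, 188.31]]
e
[[ -22  -22    1    1    0   -2    0    0   -2   -2   -1]
 [ -62  -61   -1    2    1   -1   -2   -3    0   -3   -4]
 [ -59  -65    5    5    3    3    0   -2   -2   -2   -2]
 [ -55  -65   18    7    0   11  -11  -28  -33  -31  -35]
 [ -54  -70  -35  -41  -50  -56  -72  -85 -101  -96  -95]
 [ -61  -94  -89  -85  -80  -78  -79  -77  -76  -65  -46]
 [  -6  -16   -9   -7   -6   10   12    0   -1    0   -1]
 [   0    1    9    6  
[... 996 characters left out ...]
-3]
 [  -2   -1   -3    1    2   -3    1   -1   -2   -1   -3]
 [  -3   -1    5    5    3    3    1   -3   -4    0   -2]
 [  -2   -3   24   12    9   20    8   -1   -3   -2   -4]
 [  -1   -6   20   11    7   18    9   -1   -1   -1    0]
 [ -10  -37   -8   14    7   16   18   -2   -1    0   -2]
 [ -16  -71  -41   12    6   16   21   -3   -1   -1   -2]
 [ -12  -65  -50    7    1   12   23   -8  -16  -32  -40]
 [  -1  -61  -55  -10  -10  -14  -33  -50  -67  -99 -107]
 [  -7  -59  -83  -88  -99  -95  -95  -90  -84  -78  -61]
 [  -9  -60  -84  -72  -55  -34  -15  -11   -3   -3   -2]
 [  -1   -2   -2   -3    1    0   -5   -3   -3   -3   -4]
 [   0   -1   -4   -4    1    0   -3   -5   -6   -4   -4]]
```

play_rows:
  motion:
    - [1,0,-0.02,0.15,0]
    - [1,0,0,0,0]
    - [1,0,0,0,0]

```text
time: 7.9
position: [0.4582, -0.3283, 0.0565]
tool_rot: [2.391, 2.036, 0.001]
ft_force: [-2.4, 0.8, 5.3]
grip_width: 0.008
```

```bash
python3 look.py j side; python3 tip.py j|grep ' y '; python3 - <<'E'
import cv2,numpy as np
a=cv2.imread('pics/side_j.png')[165:220,185:235]
cv2.imwrite('pics/j_z.png',cv2.resize(a,None,fx=10,fy=10,interpolation=cv2.INTER_CUBIC))
im=a.astype(int)
E
```

```text
side 7.9 [ 0.4582 -0.3283  0.0565] yaw 80.84 F [-2.43  0.82  5.27] w 0.008
j y [(200, 192.32, 213), (201, 193.11, 237), (202, 194.23, 110), (203, 194.12, 85), (204, 193.82, 78), (205, 193.67, 84), (206, 193.54, 85), (207, 193.39, 110), (208, 193.23, 120), (209, 192.97, 87), (210, 192.77, 79), (211, 192.65, 80), (212, 192.53, 78), (213, 192.27, 83), (214, 191.88, 76), (215, 191.89, 62)]
```

View pics/j_z.png

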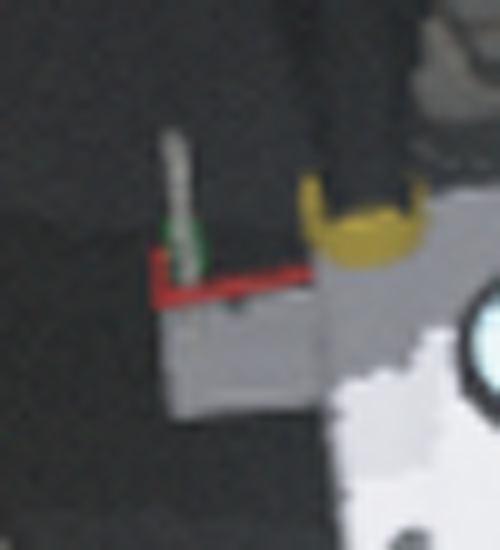

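play_rows:
  motion:
    - [1,0,0,0.04,0]
    - [1,0,0,0,0]
    - [1,0,0,0,0]
    - [1,0,0,0,0]
    - [1,0,0,0,0]
    - [1,0,0,0,0]

```text
time: 8.7
position: [0.4582, -0.3282, 0.0561]
tool_rot: [2.391, 2.036, 0.001]
ft_force: [-1.7, 0.8, 5.7]
grip_width: 0.002
```

```bash
python3 look.py k side scene; python3 tip.py k|grep ' y '
```

```text
side 8.7 [ 0.4582 -0.3282  0.0561] yaw 80.84 F [-1.74  0.76  5.71] w 0.002
scene 8.75 [ 0.4582 -0.3282  0.0561] yaw 80.84 F [-0.87 -0.45  6.58] w 0.006
k y [(200, 192.6, 196), (201, 193.38, 210), (202, 194.4, 106), (203, 194.29, 107), (204, 194.14, 79), (205, 193.78, 81), (206, 193.69, 84), (207, 193.57, 94), (208, 193.44, 112), (209, 193.23, 117), (210, 192.95, 91), (211, 192.73, 83), (212, 192.67, 78), (213, 192.51, 75), (214, 192.23, 77), (215, 191.94, 64)]
```

play_rows:
  motion:
    - [1,0,0,0,0]
    - [1,0,0,0,0]
    - [1,0,0,0,0]
    - [1,0,0,0,0]
    - [1,0,0,0,0]
    - [1,0,0,0,0]
    - [1,0,0,0,0]
    - [1,0,0,0,0]
    - [1,0,0,-0.3,0]
    - [1,0,0,-0.4,0]
    - [1,0,0,-0.5,0]
    - [1,0,0,-1.0,0]
    - [1,0,0,-1.2,0]
    - [1,0,0,0,0]
    - [1,0,0,0,0]

```text
time: 10.68
position: [0.4574, -0.328, 0.0896]
tool_rot: [-2.392, -2.037, 0.0]
ft_force: [-0.2, 0.2, 0.4]
grip_width: 0.01
```

```bash
python3 look.py l side wrist; python3 tip.py e l
```

```text
side 10.675 [ 0.4574 -0.328   0.0896] yaw 80.83 F [-0.16  0.24  0.42] w 0.01
wrist 10.725 [ 0.4573 -0.3279  0.0894] yaw 80.83 F [-0.49 -0.15  0.32] w 0.004
e y [(199, 186.95, 164), (200, 187.32, 229), (201, 188.86, 74), (202, 188.79, 76), (203, 188.69, 80), (204, 188.63, 84), (205, 188.53, 101), (206, 188.44, 114), (207, 188.34, 133), (208, 188.29, 117), (209, 188.11, 101), (210, 188.02, 90), (211, 187.84, 81), (212, 187.76, 84), (213, 187.71, 87), (214, 187.7, 83)]
e b [(277, 217.16, 370), (278, 219.1, 764), (279, 221.93, 870), (280, 224.1, 603), (281, 225.88, 184), (282, 225.9, 136), (283, 225.8, 147), (284, 225.81, 145), (285, 225.82, 139), (286, 225.78, 135), (287, 219.68, 305), (288, 217.34, 533), (289, 215.9, 611), (290, 214.81, 679), (291, 214.92, 723), (292, 215.17, 701), (293, 216.52, 533)]
l y [(199, 186.99, 161), (200, 187.34, 221), (201, 188.89, 74), (202, 188.79, 76), (203, 188.68, 79), (204, 188.61, 84), (205, 188.53, 103), (206, 188.45, 116), (207, 188.36, 132), (208, 188.27, 114), (209, 188.12, 98), (210, 188.02, 88), (211, 187.82, 80), (212, 187.74, 86), (213, 187.72, 88), (214, 187.7, 84)]
l b [(277, 217.15, 371), (278, 219.1, 764), (279, 221.91, 869), (280, 224.1, 605), (281, 225.88, 184), (282, 225.91, 136), (283, 225.8, 148), (284, 225.81, 144), (285, 225.82, 138), (286, 225.78, 137), (287, 219.6, 305), (288, 217.38, 535), (289, 215.89, 613), (290, 214.79, 681), (291, 214.93, 722), (292, 215.17, 703), (293, 216.53, 531)]
```

View pics/side_l.png

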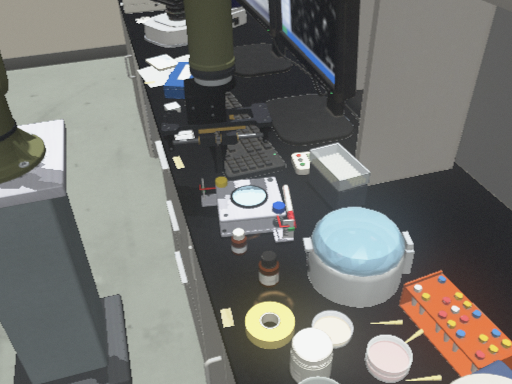

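play_rows:
  motion:
    - [1,-3.24,3.25,0,0]
    - [1,-3.24,3.25,0,0]
    - [1,-3.24,3.25,0,0]
    - [1,0,0,0,0]
    - [1,0,0,1.0,0]
    - [1,0,0,0.7,0]
    - [1,0,0,0,0]
    - [1,0,0,0,0]

```text
time: 11.78
position: [0.5383, -0.4392, 0.0731]
tool_rot: [2.391, 2.037, -0.0]
ft_force: [-0.7, -0.3, -0.0]
grip_width: 0.003
```

```bash
python3 look.py m side scene; python3 tip.py m | grep b; python3 - <<'E'
import cv2,numpy as np
a=cv2.imread('pics/side_m.png')[170:260,230:320];b=cv2.imread('pics/scene_m.png')[150:240,195:285]
cv2.imwrite('pics/m_z.png',cv2.resize(np.hstack([a,b]),None,fx=4.4,fy=4.4,interpolation=cv2.INTER_NEAREST))
E
```

```text
side 11.775 [ 0.5383 -0.4392  0.0731] yaw 80.85 F [-0.68 -0.3  -0.01] w 0.003
scene 11.825 [ 0.5384 -0.4394  0.0732] yaw 80.85 F [0.12 0.17 0.41] w 0.007
m b [(277, 216.88, 102), (278, 219.0, 258), (279, 222.31, 272), (280, 224.82, 211), (281, 226.28, 83), (282, 226.19, 70), (283, 226.0, 70), (284, 226.0, 64), (285, 225.91, 105), (286, 225.8, 138), (287, 222.11, 199), (288, 218.53, 329), (289, 216.16, 294), (290, 214.45, 303), (291, 215.17, 435), (292, 215.74, 499), (293, 217.03, 385)]
```

View pics/m_z.png

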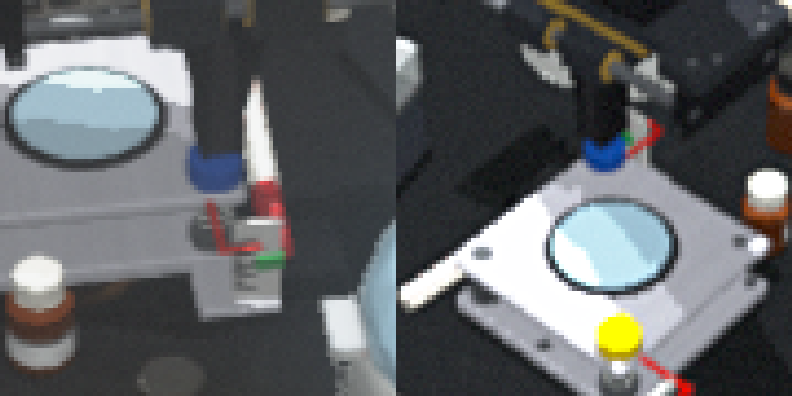

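play_rows:
  motion:
    - [1,0,0,0.5,0]
    - [1,0,0,0.2,0]
    - [1,-0.03,0,0.2,0]
    - [1,-0.03,0,0.2,0]
    - [1,-0.04,0,0.18,0]
    - [1,0,0,0,0]
    - [1,0,0,0,0]

```text
time: 12.75
position: [0.5384, -0.4405, 0.0602]
tool_rot: [2.391, 2.037, 0.0]
ft_force: [-1.3, 0.9, 3.7]
grip_width: 0.005
```

```bash
python3 look.py n side; python3 tip.py m n | grep b; python3 - <<'E'
import cv2,numpy as np
a=cv2.imread('pics/side_m.png')[205:250,265:310];b=cv2.imread('pics/side_n.png')[205:250,265:310]
cv2.imwrite('pics/n_z.png',cv2.resize(np.hstack([a,b]),None,fx=8.8,fy=8.8,interpolation=cv2.INTER_NEAREST))
from h import *
T=np.array([.5424,-.4815,.042])
for d in (0,.005,.0105): print(proj('side',T-[0,0,d]))
g=a.astype(int)
for im in (a,b):
  im=im.astype(int);g=np.clip(im[:,:,1]-np.maximum(im[:,:,0],im[:,:,2])-8,0,None);ys,xs=np.nonzero(g);print('green rows',{int(r)+205:int(g[r].sum()) for r in set(ys)}, (g.sum(1)*np.arange(205,250)).sum()/g.sum())
E
```

```text
side 12.75 [ 0.5384 -0.4405  0.0602] yaw 80.84 F [-1.29  0.86  3.71] w 0.005
m b [(277, 216.88, 102), (278, 219.0, 258), (279, 222.31, 272), (280, 224.82, 211), (281, 226.28, 83), (282, 226.19, 70), (283, 226.0, 70), (284, 226.0, 64), (285, 225.91, 105), (286, 225.8, 138), (287, 222.11, 199), (288, 218.53, 329), (289, 216.16, 294), (290, 214.45, 303), (291, 215.17, 435), (292, 215.74, 499), (293, 217.03, 385)]
n b [(277, 219.53, 144), (278, 222.18, 295), (279, 225.36, 312), (280, 228.31, 207), (281, 229.75, 75), (282, 229.98, 60), (283, 229.84, 68), (284, 229.7, 76), (285, 229.59, 107), (286, 229.41, 128), (287, 222.84, 167), (288, 218.27, 317), (289, 216.02, 304), (290, 214.44, 321), (291, 214.93, 395), (292, 215.47, 455), (293, 216.51, 350)]
[288.04142211 225.01160338]
[287.97187952 227.18520676]
[287.89595136 229.55839559]
green rows {227: 125, 228: 346, 229: 175, 230: 130, 231: 9} 228.4292993630573
green rows {227: 97, 228: 331, 229: 126, 230: 105, 231: 12} 228.40983606557376
```

View pics/n_z.png

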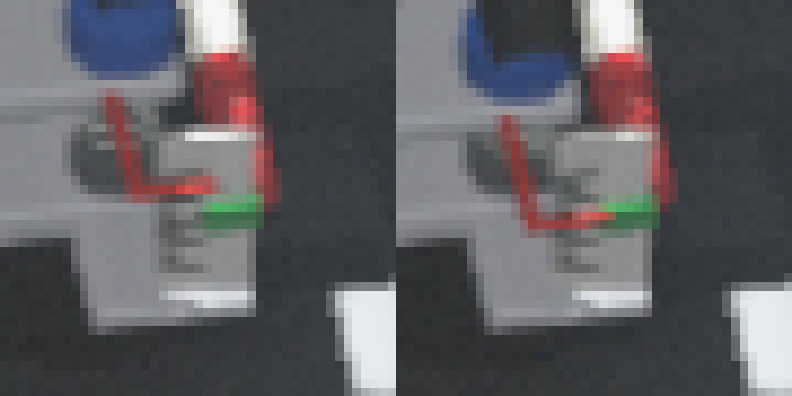

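play_rows:
  motion:
    - [1,-0.03,0,0.13,0]
    - [1,0,0,0,0]
    - [1,0,0,0,0]

```text
time: 13.18
position: [0.5383, -0.4406, 0.0586]
tool_rot: [2.392, 2.037, 0.0]
ft_force: [-0.8, 1.6, 4.5]
grip_width: 0.007
```

```bash
python3 look.py o side; python3 tip.py o | grep b; python3 - <<'E'
import cv2,numpy as np
a=cv2.imread('pics/side_o.png')[205:250,265:310]
cv2.imwrite('pics/o_z.png',cv2.resize(a,None,fx=13,fy=13,interpolation=cv2.INTER_NEAREST))
E
```

```text
side 13.175 [ 0.5383 -0.4406  0.0586] yaw 80.84 F [-0.8   1.63  4.51] w 0.007
o b [(277, 220.62, 156), (278, 222.8, 304), (279, 226.49, 306), (280, 229.6, 181), (281, 230.63, 78), (282, 230.7, 64), (283, 230.68, 76), (284, 230.57, 75), (285, 230.3, 101), (286, 230.08, 144), (287, 224.82, 222), (288, 220.21, 370), (289, 217.85, 339), (290, 214.45, 318), (291, 214.94, 397), (292, 215.37, 415), (293, 216.47, 306)]
```

View pics/o_z.png

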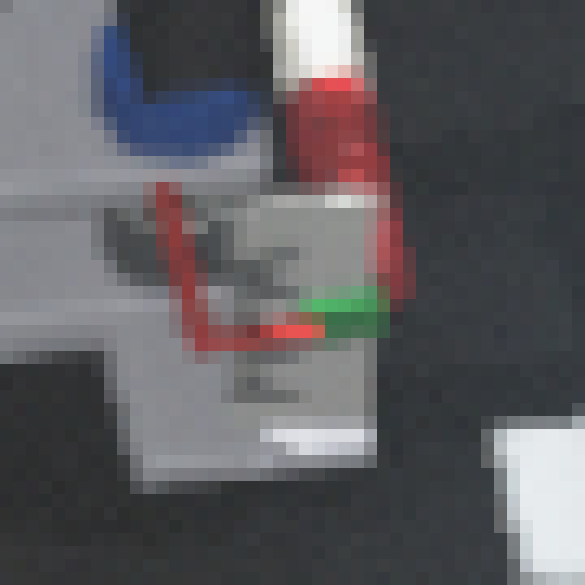

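play_rows:
  motion:
    - [1,0,0,0,0]
    - [1,0,0,0,0]
    - [1,0,0,0,0]
    - [1,0,0,0,0]
    - [1,0,0,0,0]
    - [1,0,0,0,0]
    - [1,0,0,0,0]
    - [1,0,0,0,0]
    - [1,0,0,0,0]
    - [1,0,0,0,0]
    - [1,0,0,0,0]
    - [1,0,0,-0.3,0]
    - [1,0,0,-0.4,0]
    - [1,0,0,-0.5,0]
    - [1,0,0,-1.5,0]
    - [1,0,0,-3,0]
    - [1,0,0,-4,0]
    - [1,0,0,-4,0]
    - [1,0,0,0,0]
    - [1,0,0,0,0]

```text
time: 15.72
position: [0.5377, -0.4409, 0.1955]
tool_rot: [-2.392, -2.036, 0.001]
ft_force: [0.2, -0.4, -0.8]
grip_width: 0.006
```

```bash
python3 look.py p side scene; python3 tip.py e p
```

```text
side 15.725 [ 0.5377 -0.4409  0.1955] yaw 80.82 F [ 0.17 -0.4  -0.77] w 0.006
scene 15.775 [ 0.5374 -0.4406  0.1945] yaw 80.82 F [-0.36  1.04 -0.27] w 0.005
e y [(199, 186.95, 164), (200, 187.32, 229), (201, 188.86, 74), (202, 188.79, 76), (203, 188.69, 80), (204, 188.63, 84), (205, 188.53, 101), (206, 188.44, 114), (207, 188.34, 133), (208, 188.29, 117), (209, 188.11, 101), (210, 188.02, 90), (211, 187.84, 81), (212, 187.76, 84), (213, 187.71, 87), (214, 187.7, 83)]
e b [(277, 217.16, 370), (278, 219.1, 764), (279, 221.93, 870), (280, 224.1, 603), (281, 225.88, 184), (282, 225.9, 136), (283, 225.8, 147), (284, 225.81, 145), (285, 225.82, 139), (286, 225.78, 135), (287, 219.68, 305), (288, 217.34, 533), (289, 215.9, 611), (290, 214.81, 679), (291, 214.92, 723), (292, 215.17, 701), (293, 216.52, 533)]
p y [(199, 186.52, 313), (200, 186.8, 388), (201, 188.84, 95), (202, 188.77, 94), (203, 188.69, 95), (204, 188.62, 97), (205, 188.47, 128), (206, 188.29, 154), (207, 188.2, 173), (208, 188.13, 157), (209, 188.02, 138), (210, 187.92, 131), (211, 187.75, 114), (212, 187.7, 117), (213, 187.66, 115), (214, 187.57, 122), (215, 187.44, 57)]
p b [(277, 216.87, 92), (278, 219.06, 244), (279, 222.26, 263), (280, 225.04, 260), (281, 226.03, 176), (282, 225.94, 144), (283, 225.83, 149), (284, 225.82, 146), (285, 225.83, 138), (286, 225.8, 137), (287, 221.83, 205), (288, 218.23, 388), (289, 216.36, 476), (290, 215.23, 549), (291, 215.32, 589), (292, 215.73, 554), (293, 217.09, 427)]
```

View pics/side_p.png

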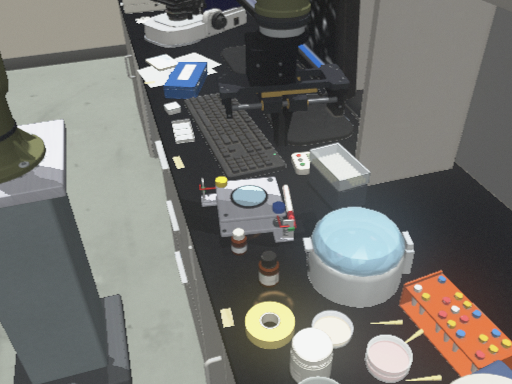

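Both pointers are back at their rest rows, the mount and the things around it are where they were, and the gripper is about 13 cm above the pads. I am handing the job in.

```bash
python3 -c "
from bench import ticket; print(ticket.close_job())"
```

```text
the job is handed in; nothing more can be done
None
```

I pressed both corners with the closed fingertips, yellow first and then blue. Each was held level with its rider for over a second, as near as I could measure, and then released. The job was handed in at about 16 s of the 45 s.

| Corner | Rider below rest, from two wrist views | Pointer drop, from side view and fingertip travel | Hold |
|---|---|---|---|
| Yellow | about 14.0 mm | about 13.7 mm | about 1.8 s |
| Blue | about 10.5 mm | about 10.2 mm | about 1.4 s |

- **Level reading:** both pointers were about 0.3 mm short of the triangulated riders. In the side view the blue tip was on the rider's middle row.
- **Disagreement:** the side view of the yellow rider, which is edge-on there and unclear, put it about 2 mm lower than the wrist views did. I went with the wrist views. For blue, the side view alone put the rider 0.5–1 mm higher than the wrist views. The levels are good to about 1 mm.
- **After release:** both pointers came back to within about 0.1 px of their rest rows in the side view.
- **Surroundings:** the mount, vial, bottle and pen showed no visible shift, and the fingers never came down near the mirror.
- **Forces:** the highest reading was about 6.6 N down, with up to 3.7 N sideways on the yellow pad as it tilted.
- **Finish:** the gripper ended about 13 cm above the pads, touching nothing.

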